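# Free a violin neck from a clamp of unknown thread hand

## Task

The violin neck is held down in the jig by a slanting clamp screw of unknown thread: try the wing handle, feel which way it gives, and turn it that way a good quarter turn so that the brass dog swings well clear, working it by the handle and never by pushing the dog. Then lift the neck out and lay it flat, right way up, inside the felt-lined tray without dropping it. Leave the varnish jar, the mallet and the little plane where they are.

Things in the scene. Friction and masses are not known exactly. Their poses are not given: they have to be found in the camera images.
- jig: Fixed pale plywood clamping jig; base plate 12 mm thick, x -105 to 65, y -115 to 115 mm. Origin on the bench, z up, -x (screw side) roughly to the robot. Two bed blocks, tops at z 35 mm, carry the neck along y at x 0: at y -100 to -40 and y 70 to 100 mm; between them it bridges a gap. Fence at x 14.5 to 26.5, y -100 to -40 mm, up to z 55 mm. Only the dog overhangs the neck.
- handle_grip (a point): Grip point of the wooden wing handle, on the axis of the clamp screw at (-85, -70, 107) mm in the jig's frame. z: the screw axis, leaning 28 degrees from vertical towards the jig's -x, i.e. (-0.469, 0, 0.883) in the jig's frame. x: along the wing, turns with it. Wing 46 mm long (x), 14 mm thick (y), from 21 mm below this point to 15 mm above along z; the dog lies 42 mm below.
- screw_post (a point): Centre of the top of the fixed slanting steel post (48 mm diameter) that takes the screw. The thread inside is left- or right-handed, different from start to start and not visible. The wrong way the screw turns 0.4 rad at most, then binds solid; the right way it keeps turning, up to 2.0 rad from the middle of its play, with a steady drag of 0.25 N m. It does not rise and stays where left.
- dog_foot (a point): Centre of the lower face of the foot (18 mm diameter) at the end of the brass hold-down dog, a 9 mm thick arm fixed to the screw below the handle, in line with the wing's red-marked end; foot 45 mm from the screw axis. Clamped (turn 0 within 0.12 rad) it is at (-14, -70, 68) mm in the jig's frame, just over the neck's near top edge. Swung a quarter turn aside, either way, it is at jig x -53 mm.
- screw_handle: The whole turning part: screw, wing handle and brass dog; origin on the screw axis in the plane of the foot's lower face, x from the axis to the foot, z along the screw axis. Turn it by the wing only; the dog is not to be pushed.
- neck: Loose maple violin neck with scroll, about 0.14 kg, 202 mm long along y. Origin on the underside, midway in x; z up, scroll at +y. Straight part 26 mm wide (x), 32 mm high, y -100 to 55 mm; scroll: disc of 24 mm radius about y 78, z 24 mm, 26 mm wide, with eyes 40 mm wide. Starts on the jig's beds, axes along the jig's, origin over the jig's, 35 mm above the bench.
- neck_grip (a point): A good place to grip the neck across its 26 mm width (x), near its centre of mass: 20 mm along +y from the neck's origin and 20 mm above its underside, axes as the neck's.
- tray: Loose open wooden tray with green felt, 160 mm (x) x 280 mm (y) outside, walls 6 mm thick and 24 mm high, felt floor 6 mm above the bench, 0.9 kg. Origin at the centre of its underside, z up.
- varnish_jar: Bystander: closed jar, 52 mm diameter, 70 mm tall, origin under its centre. Leave alone.
- mallet: Bystander: hammer-shaped mallet 220 mm long lying on the bench along its x. Leave alone.
- thumb_plane: Bystander: small brass plane 32 x 95 mm, about 50 mm tall, origin under its centre. Leave alone.
Not all that is in view belongs to the job. Leave any pink, purple or turquoise look-alike of the neck alone.

How it is judged:
By the outcome, as a careful person would: the job done as asked, in the order asked, and still so for the second after the job is handed in, with the robot touching nothing.
It also fails if it takes over 64 s, if anything falls off the work surface, if the arm or the gripper's body presses on something with over 40 N, if the wrist force passes 120 N, or if a joint passes its speed limit or range.

## Robot

A 7-joint arm with a two-finger parallel gripper is mounted at the origin on the work surface. World frame = base frame: x ahead of the robot, y to its left, z up, the work surface at z = 0. Lengths are in m, angles in rad, forces in N, time in s.
With the tool pointing down it reaches from about 0.425 to 0.875 m from the base axis. Payload 4.7 kg.
Tool frame: the origin (TCP) lies at the centre of the arm's flange, where the gripper is bolted on; the fingertips stand 182 mm ahead of it and the grasp point (between the pads) lies 164 mm ahead of it; z points along the fingers, y is the line along which they close (so a half turn about z gives the same grasp; the last joint's range is limited). The gripper opens to 87 mm and grips with 3 to 60 N. Pads are 19 mm wide; open, the fingers measure 117 mm over their backs; the gripper's body (75 mm by 190 mm) begins 51 mm behind the grasp point.
Start: joints at [1.249, 0.321, -0.07, 1.45, 0.023, 1.371, -0.057], TCP at [0.214, -0.614, 0.405] pointing down, gripper open.
Joint ranges: [-2.86, 2.86], [-0.3, 2.09], [-1.38, 1.24], [0.06, 2.45], [-1.56, 4.7], [0.09, 2.05], [-2.69, 2.69]. Speed limits (rad/s): [2.57, 2.57, 3.14, 3.14, 3.14, 3.14, 3.14].

## Interface

Orientations are given as [roll, pitch, yaw] about the fixed x, y, z axes, in that order (R = Rz(yaw) Ry(pitch) Rx(roll)).
In Python, from workcell import bot gives the robot as it stands.
- The arm moves only by the shell command python3 -m pendant 'ROWS' [FORCE]. ROWS is a JSON object of lists of equal length, an entry for each row: "rotation": the turn, a rotation vector about the tool's x, y, z normalised to -1 to 1, where 1 is 0.08 rad, a list of three; "xyz": the shift along the tool's x, y, z normalised to -1 to 1, where 1 is 10 cm, a list of three; "hand": the opening, from 0 (shut) to 1 (fully open). A call has 1 to 12 rows; each row shifts and turns the commanded pose from where the row before left it, along the tool's axes as they then stand; what a row does not reach is not made up. A row lasts 1/12 s, in which the tool goes at most 41.7 mm and 7.16 degrees, less where a joint would pass 70% of its speed; a pose out of reach is approached as far as the arm can. A call with a number of a shift or a turn outside -1 to 1 is refused whole. A call with a gripper value outside its range is refused whole. The fingers move at their own pace and stop on an object; FORCE is the grip in N (left out, the last holds). Time passes only in rows, so rows that do not move let the fingers close. It gives the time, the measured TCP pose, the force, the opening and the grip force at its end, in the units of the state.
- bot.get_obs(): the state, without advancing time (a new reading comes with each control period).
- bot.camera(name): name is "scene" or "top" or "wrist"; returns a dict with "image" (384x512x3 uint8, red, green, blue), "K" (3x3 intrinsics, pixels), "k1" (the pictures are not rectified: a ray, as slopes to the right and down, at radius r is drawn at 1 + k1 r^2 times it, then the intrinsics apply), "R" (3x3) and "t" (3): a world point X has camera coordinates R X + t; the wrist camera has in their place "tool_from_camera" (4x4, takes a point from camera to tool coordinates, whose origin is the TCP and whose axes are the flange's). Camera axes: x right, y down, z forward; pixel columns grow to the right and rows downward; lengths in m; the calibration is good to about 2 mm. A picture is of the moment at which its call begins: read the wrist's pose just before it. There is no depth.
- bot.hand_in(): hands the job in; it is judged then, once.
Trained networks look in a picture, given as the dict that the camera call returned (one of the last four; its "shot" number tells which), for a name from the list of things; names that differ only in an ending like _2 or _b are one class to them, and where a whole thing is asked for, a point or a joint stands for the part that bears it (a point fixed in the world has none). Each returns a list of dicts, best first, with "confidence" (0 to 1); they miss things now and then, are a little off and sometimes report something else, mostly with a low value. They report only what shows in the picture. A call takes as long as a camera call. They do not tell look-alikes from the thing itself.
- bot.find_in(picture, thing): "xyz" ([x, y, z] in m, in world coordinates, good to about 4 mm: the middle of the surface that is visible of it).
The state is a dict: "t": time; "joint_pos": joint angles; "joint_velocities": joint speeds; "effort": joint torques, N m; "eef_pos": TCP position; "orientation": TCP orientation; "ft_force": force on the tool from outside, world axes, zero at the start; "moment": the same for the moment, N m; "grip_width": opening from 0.0 (shut) to 1.0 (fully open); "grip_force": force on a finger pad.
Only numpy, scipy, OpenCV 4.12 (cv2) and the standard library are available. Lean on these libraries where they do the work, as an engineer would, in place of code of your own. Each camera call takes 0.05 s, during which the arm holds its last target. There are 200 camera calls.

## Working session

There is one attempt and no reset: what is moved stays moved. The work goes in short steps, Python scripts to look and compute and a shell command to move; the robot and the scene stay as the last step left them, time stands still between calls to the robot, and variables do not carry over. Pictures are saved under pics/ and viewed, at most 12 in all, crops included, and the job is handed in when it is done.

```bash
mkdir -p pics; ls; python3 - <<'E'
from workcell import bot
import cv2, numpy as np
o=bot.get_obs(); print(o)
ims=[]
for c in ["scene","top"]:
    p=bot.camera(c); ims.append(p["image"])
    cv2.imwrite(f"pics/{c}0.png",p["image"][:,:,::-1])
    print(c,p["K"],p["k1"],p["R"],p["t"])
    for th in ["jig","handle_grip","screw_post","dog_foot","neck","neck_grip","tray","varnish_jar","mallet","thumb_plane"]:
        print(th,[(np.round(d["xyz"],3).tolist(),round(d["confidence"],2)) for d in bot.find_in(p,th)][:4])
E
```

```text
pics
{'t': 0.0, 'joint_pos': array([ 1.24907024,  0.32180966, -0.07007746,  1.45166634,  0.02261504,
        1.37076948, -0.05685401]), 'joint_velocities': array([-5.77854871e-04, -1.95236505e-03,  2.13279479e-04, -1.45882307e-03,
        1.32304927e-03,  8.35896727e-05, -2.23422928e-04]), 'effort': array([ 2.52279569e-04, -4.91277659e+01, -4.03972277e-01, -3.12529707e+01,
       -6.38895482e-02,  4.35598113e-02,  1.82092058e-04]), 'eef_pos': array([ 0.21410437, -0.61351341,  0.40367414]), 'orientation': array([-3.13973011e+00,  1.13608106e-04,  3.35898659e-01]), 'ft_force': array([-1.14771003, -0.7408235 , -0.65158586]), 'moment': array([-0.04912553,  0.00742547,  0.01098466]), 'grip_force': 0.0, 'grip_width': 0.9975738873366948}
scene [[360.53748386   0.         260.77346938]
 [  0.         360.53748386 192.13880688]
 [  0.           0.           1.        ]] -0.018234646946319055 [[-0.72888057  0.68462956 -0.00393569]
 [ 0.46932983  0.49546314 -0.7309212 ]
 [-0.49846027 -0.53460139 -0.68245052]] [ 0.43860919 -0.18295238  1.26938196]
jig [([0.578, -0.191, 0.013], 0.61)]
handle_grip
[... 760 characters left out ...]
 0.01447455]
 [-0.99331422 -0.01041516 -0.11497124]
 [ 0.11510549 -0.01336506 -0.99326336]] [-0.04863492  0.58255563  1.21879567]
jig [([0.541, -0.194, 0.01], 0.94)]
handle_grip [([0.509, -0.256, 0.095], 0.58)]
screw_post [([0.542, -0.195, 0.012], 0.64)]
dog_foot [([0.509, -0.256, 0.094], 0.63)]
neck [([0.781, -0.316, 0.028], 0.98), ([0.316, -0.277, 0.029], 0.62), ([0.579, -0.185, 0.065], 0.58)]
neck_grip [([0.581, -0.185, 0.066], 0.95), ([0.321, -0.279, 0.032], 0.83), ([0.406, 0.233, 0.031], 0.78), ([0.777, -0.318, 0.035], 0.62)]
tray [([0.637, 0.216, 0.009], 0.56)]
varnish_jar [([0.377, -0.021, 0.068], 0.86)]
mallet [([0.74, -0.099, 0.026], 0.98)]
thumb_plane [([0.784, 0.151, 0.018], 0.6)]
```

View images.

View pics/scene0.png

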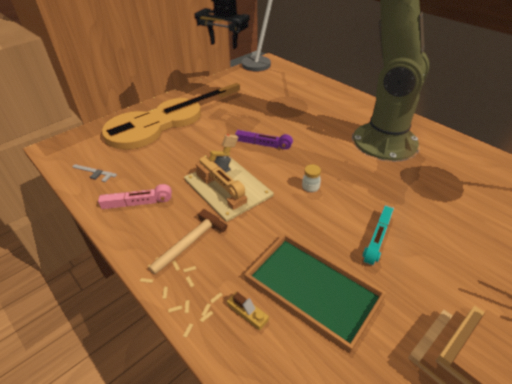

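View pics/top0.png

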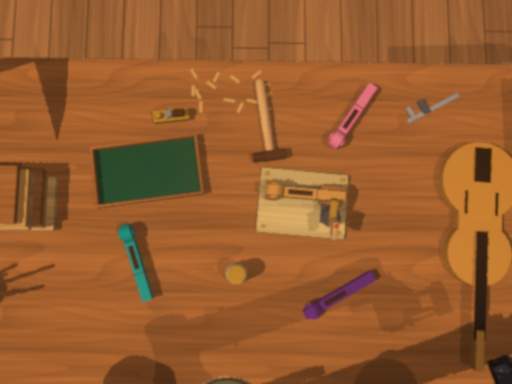

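```bash
cat > h.py <<'E'
from workcell import bot
import cv2, numpy as np
from scipy.spatial.transform import Rotation as Ro
def cam(c):
    o=bot.get_obs(); p=bot.camera(c)
    if c=="wrist":
        T=np.eye(4); T[:3,:3]=Ro.from_euler('xyz',o["orientation"]).as_matrix(); T[:3,3]=o["eef_pos"]
        M=np.linalg.inv(T@np.array(p["tool_from_camera"])); p["R_"],p["t_"]=M[:3,:3],M[:3,3]
    else: p["R_"],p["t_"]=np.array(p["R"]),np.array(p["t"])
    return p
def proj(p,X):
    c=np.atleast_2d(X)@p["R_"].T+p["t_"]; s=c[:,:2]/c[:,2:]; r2=(s**2).sum(1,keepdims=True)
    K=np.array(p["K"]); return (s*(1+p["k1"]*r2))*[K[0,0],K[1,1]]+K[:2,2]
def ray(p,uv):
    K=np.array(p["K"]); d=cv2.undistortPoints(np.array(uv,float).reshape(-1,1,2),K,np.array([p["k1"],0,0,0,0.]))[:,0]
    d=np.c_[d,np.ones(len(d))]@p["R_"]; return -p["R_"].T@p["t_"],d
def onz(p,uv,z):
    c,d=ray(p,uv); return c+d*((z-c[2])/d[:,2])[:,None]
E
python3 - <<'E'
from h import *
o=bot.get_obs()
R=Ro.from_euler('xyz',o["orientation"]).as_matrix()
tip=o["eef_pos"]+R@np.array([[0,.04,.18],[0,-.04,.18],[0,0,0.]]) .T[:, :].T[0] if False else np.array([o["eef_pos"]+R@np.array(v) for v in [[0,.05,.18],[0,-.05,.18],[0,0,.1]]])
s=cam("scene");t=cam("top")
print("scene tip",proj(s,tip),"base",proj(s,[[0,0,0],[.08,0,0],[0,.08,0]]))
print("top tip",proj(t,tip),"base",proj(t,[[0.08,0,0]]))
print(onz(s,[[287,239],[383,292],[351,345],[243,275]],.024)); print(onz(t,[[92,149],[198,135],[204,191],[97,208]],.024))
a=cv2.resize(s["image"][0:260,150:350],None,fx=2.3,fy=2.3,interpolation=cv2.INTER_CUBIC)
b=cv2.resize(t["image"][155:255,245:365],None,fx=6,fy=6,interpolation=cv2.INTER_CUBIC)
b=cv2.resize(b,(720,600))
cv2.imwrite("pics/b.png",b[:,:,::-1])
E
```

```text
scene tip [[212.26244484  41.86637728]
 [235.12582194  46.45022361]
 [221.91402676  21.62300633]] base [[385.0314886  140.30838235]
 [372.06847751 149.58552036]
 [405.32814483 150.14902247]]
top tip [[535.52788318 348.63729495]
 [492.41418904 364.54719857]
 [536.93333673 365.58476645]] base [[226.2677153  390.52743512]]
[[0.5903756  0.08509233 0.024     ]
 [0.54500551 0.33766651 0.024     ]
 [0.69425755 0.36079945 0.024     ]
 [0.74218904 0.08944421 0.024     ]]
[[0.69133889 0.35789044 0.024     ]
 [0.7318707  0.08219824 0.024     ]
 [0.58403594 0.06370313 0.024     ]
 [0.53709605 0.33809651 0.024     ]]
```

View pics/b.png

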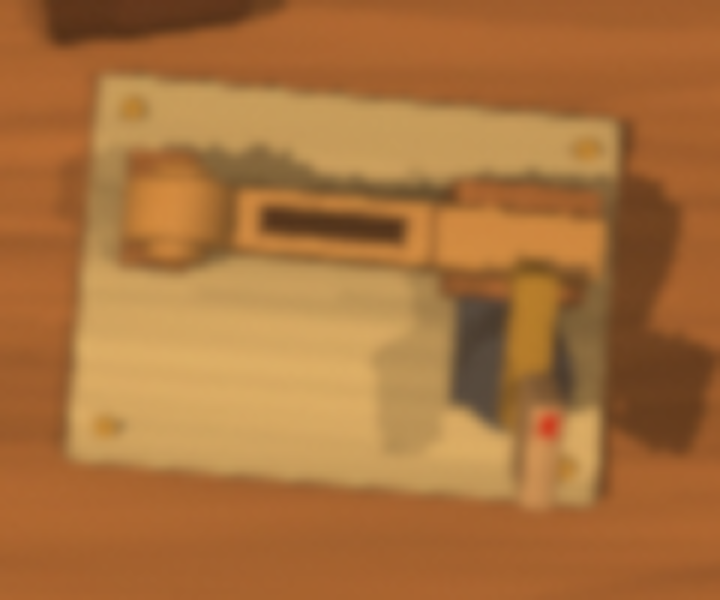

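```bash
cat >> h.py <<'E'
def jigfit(XY,P):  # world xy of plate points P (jig xy) -> origin xy, yaw, residual
    P=np.array(P);XY=np.array(XY);pc,xc=P.mean(0),XY.mean(0);H=(P-pc).T@(XY-xc)
    a=np.arctan2(H[0,1]-H[1,0],H[0,0]+H[1,1]);R=np.array([[np.cos(a),-np.sin(a)],[np.sin(a),np.cos(a)]])
    o=xc-R@pc; return o,a,np.abs(XY-(P@R.T+o)).max()
def to(pos,Rm=None):  # print shift in tool units (0.1 m), turn in units of .08
    o=bot.get_obs(); R=Ro.from_euler('xyz',o["orientation"]).as_matrix()
    print("at",o["eef_pos"].round(4),"shift u",(R.T@(np.array(pos)-o["eef_pos"])/.1).round(3))
    if Rm is not None: print("turn u (shift first)",(Ro.from_matrix(R.T@Rm).as_rotvec()/.08).round(2),"shift in target axes",(Rm.T@(np.array(pos)-o["eef_pos"])/.1).round(3))
E
python3 - <<'E'
from h import *
t=cam("top"); c=np.array([[98,73],[625,120],[600,503],[67,460]])/6+[245,155]
X=onz(t,c,.012)[:,:2]; print(X, jigfit(X,[[.065,.115],[.065,-.115],[-.105,-.115],[-.105,.115]]))
w=bot.camera("wrist"); print(w["tool_from_camera"],w["K"])
to([.44,-.20,.42])
E
```

```text
[[ 0.65021944 -0.08514662]
 [ 0.63192655 -0.31708873]
 [ 0.46417201 -0.30359079]
 [ 0.48064039 -0.07258513]] (array([ 0.57668232, -0.19611536]), np.float64(-0.07569952481941404), np.float64(0.00138693677787044))
[[ 2.70297813e-04 -9.68387471e-01 -2.49450662e-01  6.78427188e-02]
 [ 9.99999878e-01  3.64990155e-04 -3.33348937e-04 -2.54019535e-04]
 [ 4.13857970e-04 -2.49450542e-01  9.68387451e-01  2.06335630e-02]
 [ 0.00000000e+00  0.00000000e+00  0.00000000e+00  1.00000000e+00]] [[278.40192672   0.         260.41045935]
 [  0.         278.40192672 193.20732188]
 [  0.           0.           1.        ]]
at [ 0.2141 -0.6137  0.4048] shift u [ 3.496 -3.162 -0.153]
```

```bash
python3 -m pendant '{"xyz":[[0.29,-0.19,-0.01],[0.29,-0.19,-0.01],[0.29,-0.19,-0.01],[0.29,-0.19,-0.01],[0.29,-0.19,-0.01],[0.29,-0.19,-0.01],[0.29,-0.19,-0.01],[0.29,-0.19,-0.01],[0.29,-0.19,-0.01],[0.29,-0.19,-0.01]],"rotation":[[0,0,0],[0,0,0],[0,0,0],[0,0,0],[0,0,0],[0,0,0],[0,0,0],[0,0,0],[0,0,0],[0,0,0]],"hand":[1,1,1,1,1,1,1,1,1,1]}'
python3 -m pendant '{"xyz":[[0.29,-0.19,-0.01],[0.29,-0.19,-0.01],[0.29,-0.19,-0.01],[0.29,-0.19,-0.01],[0.29,-0.19,-0.01],[0,0,0],[0,0,0],[0,0,0],[0,0,0],[0,0,0],[0,0,0],[0,0,0]],"rotation":[[0,0,0],[0,0,0],[0,0,0],[0,0,0],[0,0,0],[0,0,1],[0,0,1],[0,0,1],[0,0,1],[0,0,1],[0,0,0],[0,0,0]],"hand":[1,1,1,1,1,1,1,1,1,1,1,1]}'
python3 - <<'E'
from h import *
print(bot.get_obs()["joint_pos"].round(3))
w=cam("wrist"); im=w["image"]
from workcell import bot
for th in ["handle_grip","dog_foot","neck","neck_grip","screw_post"]: print(th,[(np.round(d["xyz"],3).tolist(),round(d["confidence"],2)) for d in bot.find_in(w,th)][:3])
for o,a in [((.5767,-.1961),-.0757)]:
    R=np.array([[np.cos(a),-np.sin(a)],[np.sin(a),np.cos(a)]]); P=np.array([[.065,.115],[.065,-.115],[-.105,-.115],[-.105,.115]])
    uv=proj(w,np.c_[P@R.T+o,[.012]*4]); print(uv)
g=np.r_[R@[-.085,-.07]+o,.107]; uv=np.r_[uv,proj(w,[g])]
im=cv2.resize(im,(768,576),interpolation=cv2.INTER_CUBIC)
for u in uv: cv2.circle(im,tuple(int(v) for v in u*1.5),4,(0,0,255),1)
cv2.imwrite("pics/w1.png",im[:,:,::-1])
E
```

```text
t: 2.13
eef_pos: [0.4261, -0.3372, 0.4151]
orientation: [3.141, -0.0, 0.336]
ft_force: [0.3, -0.6, 0.6]
grip_width: 0.996
grip_force: 0.0
t: 3.13
eef_pos: [0.5309, -0.2013, 0.4198]
orientation: [3.141, -0.0, -0.062]
ft_force: [1.3, -0.2, 0.6]
grip_width: 1.002
grip_force: 0.0
[ 0.677  0.162 -0.404  1.627  0.065  1.366 -1.368]
handle_grip [([0.516, -0.255, 0.094], 0.91), ([0.581, -0.184, 0.064], 0.33)]
dog_foot [([0.512, -0.259, 0.094], 0.92)]
neck [([0.716, -0.276, 0.04], 0.82), ([0.351, -0.306, 0.014], 0.8), ([0.579, -0.184, 0.07], 0.56)]
neck_grip [([0.581, -0.187, 0.063], 0.91), ([0.721, -0.273, 0.039], 0.87), ([0.347, -0.308, 0.013], 0.56)]
screw_post [([0.544, -0.198, 0.014], 0.78), ([0.688, -0.106, 0.024], 0.39)]
[[168.81403425  88.31955707]
 [341.80370933  90.6749547 ]
 [332.44974015 212.46386377]
 [175.88608226 210.34478108]]
```

View pics/w1.png

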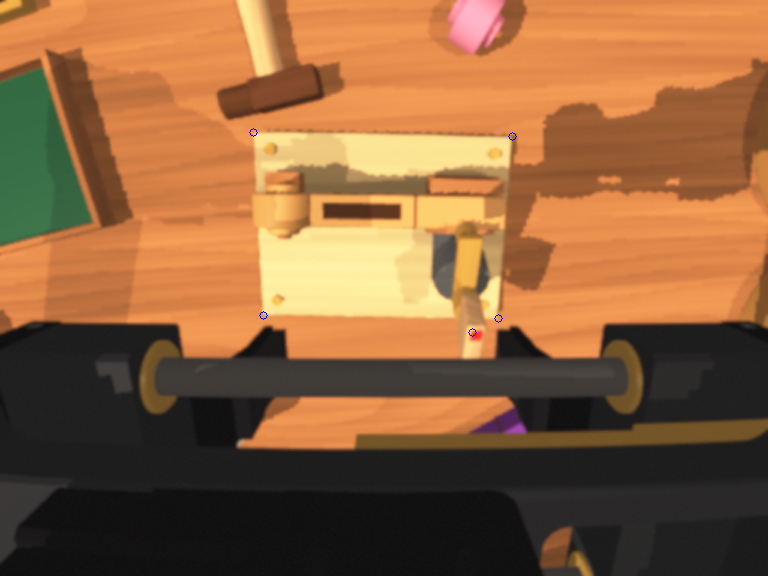

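```bash
cat >> h.py <<'E'
JO=np.array([.5767,-.1961,0]);JA=-.0757
JR=Ro.from_euler('z',JA).as_matrix()
J=lambda p:JO+JR@np.array(p,float)
AX=np.array([-.469,0,.883]); G=np.array([-.085,-.07,.107])
def turned(th,x,y,z): # point in handle frame (grip origin) at turn th -> jig
    u=np.array([.883,0,.469]);v=np.array([0,1,0.]); c,s=np.cos(th),np.sin(th)
    return G+AX*z+x*(c*u+s*v)+y*(-s*u+c*v)
TR=JR@np.c_[[.883,0,.469],[0,-1,0],[.469,0,-.883]]
E
python3 - <<'E'
from h import *
w=cam("wrist")
for th in [-.12,0,.12]: print(th,(proj(w,[J(turned(th,.045,0,-.033)),J(turned(th,.0,0,-.033)),J(turned(th,.023,0,.015)),J(turned(th,-.023,0,.015))])*1.5).round(0).tolist())
to(J(G+AX*.264),TR)
im=cv2.resize(w["image"][140:250,270:360],None,fx=6,fy=6,interpolation=cv2.INTER_CUBIC)[:600]
cv2.imwrite("pics/w1c.png",im[:,:,::-1])
E
```

```text
-0.12 [[483.0, 258.0], [467.0, 302.0], [485.0, 327.0], [467.0, 368.0]]
0 [[475.0, 258.0], [467.0, 302.0], [481.0, 327.0], [471.0, 368.0]]
0.12 [[468.0, 258.0], [467.0, 302.0], [477.0, 327.0], [475.0, 368.0]]
at [ 0.5309 -0.2013  0.4198] shift u [-1.643  0.594  0.796]
turn u (shift first) [-0.04  6.1   0.15] shift in target axes [-1.818  0.614 -0.064]
```

View pics/w1c.png

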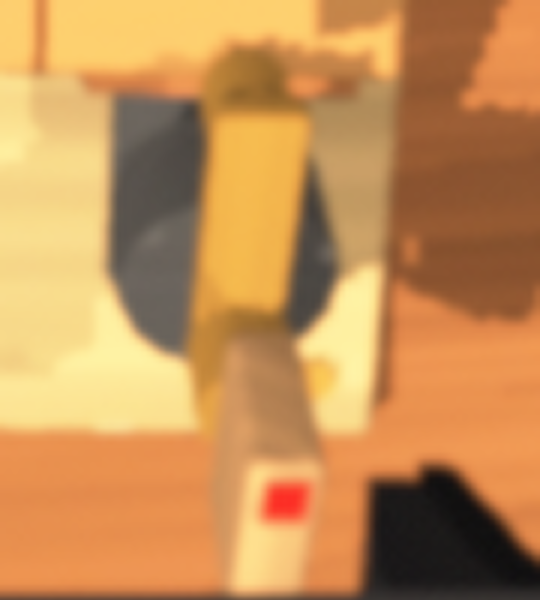

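```bash
python3 -m pendant '{"xyz":[[-0.235,0.083,0.114],[-0.235,0.083,0.114],[-0.235,0.083,0.114],[-0.235,0.083,0.114],[-0.235,0.083,0.114],[-0.235,0.083,0.114],[-0.235,0.083,0.114]],"rotation":[[0,0,0],[0,0,0],[0,0,0],[0,0,0],[0,0,0],[0,0,0],[0,0,0]],"hand":[1,1,1,1,1,1,1]}'
python3 -m pendant '{"xyz":[[0,0,0],[0,0,0],[0,0,0],[0,0,0],[0,0,0],[0,0,0],[0,0,0],[0,0,0],[0,0,0]],"rotation":[[0,0.87,-0.085],[0,0.87,-0.085],[0,0.87,-0.085],[0,0.87,-0.085],[0,0.87,-0.085],[0,0.87,-0.085],[0,0.87,-0.085],[0,0,0],[0,0,0]],"hand":[1,1,1,1,1,1,1,1,1]}' 
python3 - <<'E'
from h import *
to(J(G+AX*.264),TR); print(bot.get_obs()["joint_pos"].round(3))
w=cam("wrist"); 
p=proj(w,[J(turned(.06,x,0,z)) for x,z in [(.023,.015),(-.023,.015),(.045,-.033)]]); print(p.round())
cv2.imwrite("pics/w2.png",w["image"][:,:,::-1])
E
```

```text
t: 4.07
eef_pos: [0.3619, -0.2489, 0.3396]
orientation: [3.141, -0.0, -0.064]
ft_force: [0.2, -1.0, 0.1]
grip_width: 1.003
grip_force: 0.0
t: 4.82
eef_pos: [0.3627, -0.2486, 0.3399]
orientation: [3.129, -0.485, -0.013]
ft_force: [-0.4, -0.2, -0.9]
grip_width: 1.003
grip_force: 0.0
at [ 0.3627 -0.2486  0.3399] shift u [0.005 0.015 0.001]
turn u (shift first) [-0.21  0.03  0.7 ] shift in target axes [0.006 0.015 0.001]
[ 0.834 -0.22  -0.159  2.192 -0.439  0.812 -0.667]
[[267. 175.]
 [267. 227.]
 [267. 144.]]
```

View pics/w2.png

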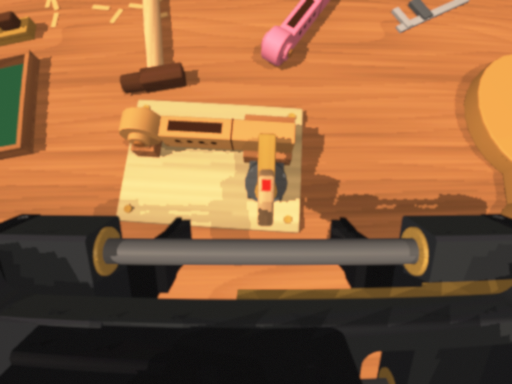

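```bash
python3 -m pendant '{"xyz":[[0,0.008,0],[0,0,0.14],[0,0,0.14],[0,0,0.14],[0,0,0.14],[0,0,0.14],[0,0,0.14],[0,0,0.14],[0,0,0]],"rotation":[[-0.21,0,0],[0,0,0],[0,0,0],[0,0,0],[0,0,0],[0,0,0],[0,0,0],[0,0,0],[0,0,0]],"hand":[1,1,1,1,1,1,1,1,1]}'
python3 - <<'E'
from h import *
to(J(G+AX*.164),TR); print(bot.get_obs()["joint_pos"].round(3))
E
python3 -m pendant '{"xyz":[[0,0,0],[0,0,0],[0,0,0],[0,0,0],[0,0,0],[0,0,0],[0,0,0],[0,0,0],[0,0,0],[0,0,0]],"rotation":[[0,0,0],[0,0,0],[0,0,0],[0,0,0],[0,0,0],[0,0,0],[0,0,0],[0,0,0],[0,0,0],[0,0,0]],"hand":[0.5,0.4,0.3,0.2,0.1,0,0,0,0,0]}' 40
python3 - <<'E'
from h import *
o=bot.get_obs(); print(o["moment"],o["ft_force"],o["joint_pos"].round(3))
to(J(G+AX*.164),TR)
E
```

```text
t: 5.62
eef_pos: [0.4093, -0.2521, 0.2512]
orientation: [3.115, -0.483, -0.012]
ft_force: [-0.4, 0.8, -0.1]
grip_width: 0.998
grip_force: 0.0
at [ 0.4093 -0.2521  0.2512] shift u [ 0.009  0.015 -0.002]
turn u (shift first) [-0.04  0.05  0.71] shift in target axes [ 0.01   0.015 -0.002]
[ 0.797 -0.016 -0.209  2.213 -0.453  0.562 -0.662]
t: 6.45
eef_pos: [0.4088, -0.253, 0.2534]
orientation: [3.112, -0.487, -0.012]
ft_force: [0.4, -0.4, -0.0]
grip_width: 0.329
grip_force: 0.0
[ 0.0903105   0.55442838 -0.02171441] [ 0.36205901 -0.35275563 -0.01582649] [ 0.798 -0.02  -0.207  2.213 -0.455  0.563 -0.661]
at [ 0.4088 -0.253   0.2534] shift u [0.002 0.006 0.02 ]
turn u (shift first) [0.   0.01 0.7 ] shift in target axes [0.003 0.006 0.02 ]
```

```bash
python3 -m pendant '{"xyz":[[0,0,0],[0,0,0],[0,0,0],[0,0,0],[0,0,0],[0,0,0]],"rotation":[[0,0,0],[0,0,0],[0,0,0],[0,0,0],[0,0,0],[0,0,0]],"hand":[0,0,0,0,0,0]}' 40
python3 - <<'E'
from h import *
o=bot.get_obs(); R=Ro.from_euler('xyz',o["orientation"]).as_matrix()
print("tool moment",R.T@o["moment"],R.T@o["ft_force"])
E
python3 -m pendant '{"xyz":[[0,0,0],[0,0,0],[0,0,0],[0,0,0]],"rotation":[[0,0,0.5],[0,0,0.5],[0,0,0.5],[0,0,0]],"hand":[0,0,0,0]}'
python3 - <<'E'
from h import *
o=bot.get_obs(); R=Ro.from_euler('xyz',o["orientation"]).as_matrix()
print("tool moment",R.T@o["moment"],R.T@o["ft_force"])
to(J(G+AX*.164),TR)
E
```

```text
t: 6.95
eef_pos: [0.4089, -0.2525, 0.2533]
orientation: [3.113, -0.487, -0.012]
ft_force: [-0.3, 2.7, 3.6]
grip_width: 0.158
grip_force: 39.9
tool moment [ 0.66162053 -0.54108125  0.20934411] [ 1.40014885 -2.58276748 -3.43022917]
t: 7.28
eef_pos: [0.4089, -0.2524, 0.2533]
orientation: [-3.107, -0.486, -0.148]
ft_force: [-2.4, 3.9, 2.8]
grip_width: 0.16
grip_force: 39.9
tool moment [ 0.76688519 -0.71761157 -0.09792081] [-1.29541813 -3.59401886 -3.69613268]
at [ 0.4089 -0.2524  0.2533] shift u [0.003 0.011 0.019]
turn u (shift first) [-0.01  0.01 -0.79] shift in target axes [0.003 0.011 0.019]
```

```bash
cat > m.py <<'E'
from h import *
o=bot.get_obs(); R=Ro.from_euler('xyz',o["orientation"]).as_matrix()
print("tool moment",(R.T@o["moment"]).round(2),(R.T@o["ft_force"]).round(1), o["joint_pos"].round(2)[[4,6]])
to(J(G+AX*.164),TR)
E
for i in 1 2; do python3 -m pendant '{"xyz":[[0,0,0],[0,0,0],[0,0,0],[0,0,0]],"rotation":[[0,0,0.5],[0,0,0.5],[0,0,0.5],[0,0,0]],"hand":[0,0,0,0]}' | grep -E "t:|orient"; python3 m.py; done
```

```text
t: 7.62
orientation: [-3.045, -0.478, -0.282]
tool moment [ 0.81 -0.79 -0.07] [-1.  -4.3 -3.6] [-0.46 -0.9 ]
at [ 0.4089 -0.2524  0.2533] shift u [0.005 0.011 0.019]
turn u (shift first) [-0.01  0.01 -2.29] shift in target axes [0.003 0.012 0.019]
t: 7.95
orientation: [-2.984, -0.463, -0.415]
tool moment [ 0.79 -0.9  -0.11] [-2.  -4.7 -4.6] [-0.46 -1.02]
at [ 0.409  -0.2524  0.2533] shift u [0.006 0.011 0.019]
turn u (shift first) [-0.01  0.01 -3.78] shift in target axes [0.002 0.012 0.019]
```

```bash
for i in 1 2; do python3 -m pendant '{"xyz":[[0,0,0],[0,0,0],[0,0,0],[0,0,0]],"rotation":[[0,0,0.5],[0,0,0.5],[0,0,0.5],[0,0,0]],"hand":[0,0,0,0]}' | grep -E "t:|orient|width"; python3 m.py; done
```

```text
t: 8.28
orientation: [-2.927, -0.441, -0.546]
grip_width: 0.156
tool moment [ 0.75 -0.91 -0.11] [-3.1 -4.7 -3.9] [-0.46 -1.14]
at [ 0.409  -0.2523  0.2534] shift u [0.007 0.011 0.019]
turn u (shift first) [-0.01  0.02 -5.28] shift in target axes [0.002 0.013 0.019]
t: 8.62
orientation: [-2.873, -0.412, -0.674]
grip_width: 0.157
tool moment [ 0.64 -1.02 -0.04] [-1.9 -3.  -4.7] [-0.46 -1.26]
at [ 0.409  -0.2523  0.2534] shift u [0.008 0.011 0.019]
turn u (shift first) [-0.01  0.02 -6.78] shift in target axes [0.002 0.013 0.019]
```

```bash
for i in 1 2; do python3 -m pendant '{"xyz":[[0,0,0],[0,0,0],[0,0,0],[0,0,0],[0,0,0],[0,0,0],[0,0,0],[0,0,0],[0,0,0],[0,0,0]],"rotation":[[0,0,0.8],[0,0,0.8],[0,0,0.8],[0,0,0.8],[0,0,0.8],[0,0,0.8],[0,0,0.8],[0,0,0.8],[0,0,0.8],[0,0,0]],"hand":[0,0,0,0,0,0,0,0,0,0]}' | grep -E "t:|orient|width"; python3 m.py; done
python3 - <<'E'
from h import *
t=cam("top")
b=cv2.resize(t["image"][155:255,245:365],(720,600),interpolation=cv2.INTER_CUBIC); cv2.imwrite("pics/b2.png",b[:,:,::-1])
E
```

```text
t: 9.45
orientation: [-2.696, -0.204, -1.241]
grip_width: 0.155
tool moment [ 0.23 -1.28  0.08] [-5.7 -1.7 -3.5] [-0.46 -1.84]
at [ 0.4093 -0.2521  0.2535] shift u [0.013 0.007 0.019]
turn u (shift first) [-1.000e-02  2.000e-02 -1.399e+01] shift in target axes [-0.001  0.015  0.019]
t: 10.28
orientation: [-2.657, 0.06, -1.756]
grip_width: 0.16
tool moment [-0.34 -1.23  0.05] [-5.5 -0.6 -3. ] [-0.46 -2.41]
at [ 0.4095 -0.252   0.2536] shift u [0.017 0.002 0.019]
turn u (shift first) [-1.000e-02  2.000e-02 -2.119e+01] shift in target axes [-0.004  0.016  0.019]
```

View pics/b2.png

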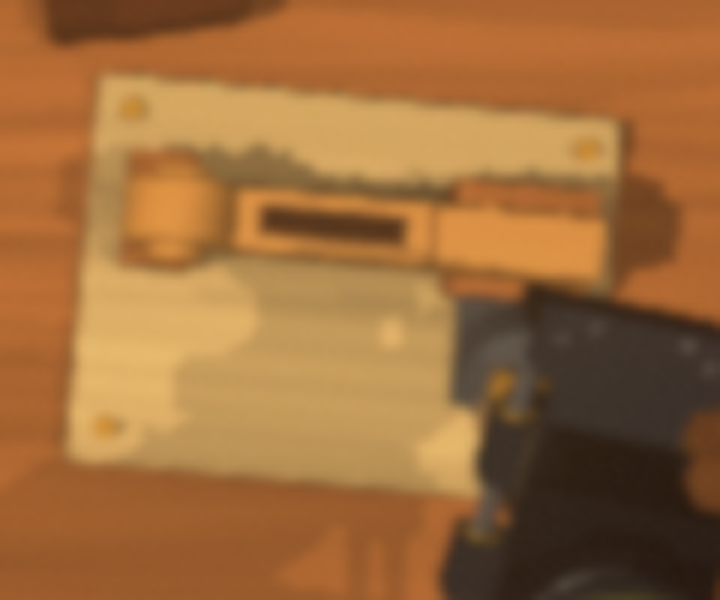

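```bash
python3 -m pendant '{"xyz":[[0,0,0],[0,0,0],[0,0,0],[0,0,0],[0,0,0],[0,0,0]],"rotation":[[0,0,0],[0,0,0],[0,0,0],[0,0,0],[0,0,0],[0,0,0]],"hand":[0.6,0.6,0.6,0.6,0.6,0.6]}'
python3 -m pendant '{"xyz":[[0,0,-0.1],[0,0,-0.2],[0,0,-0.3],[0,0,-0.3],[0,0,-0.3],[0,0,0]],"rotation":[[0,0,0],[0,0,0],[0,0,0],[0,0,0],[0,0,0],[0,0,0]],"hand":[0.6,0.6,0.6,0.6,0.6,0.6]}'
python3 - <<'E'
from h import *
gp=J([0,.02,.055])
for s in (1,-1):
    Rm=JR@np.c_[[0,s,0],[s,0,0],[0,0,-1]]
    to(gp+[0,0,.164+.12],Rm)
R=Ro.from_euler('xyz',bot.get_obs()["orientation"]).as_matrix()
print(R, bot.get_obs()["joint_pos"].round(2))
E
```

```text
t: 10.83
eef_pos: [0.4087, -0.2533, 0.2533]
orientation: [-2.657, 0.058, -1.758]
ft_force: [0.5, 1.3, -0.5]
grip_width: 0.527
grip_force: 0.0
t: 11.33
eef_pos: [0.3519, -0.25, 0.3657]
orientation: [-2.648, 0.053, -1.76]
ft_force: [1.4, -0.8, 0.1]
grip_width: 0.597
grip_force: 0.0
at [ 0.3519 -0.25    0.3657] shift u [-1.135 -1.681  1.275]
turn u (shift first) [ 0.45  9.27 36.58] shift in target axes [0.908 2.2   0.267]
at [ 0.3519 -0.25    0.3657] shift u [-1.135 -1.681  1.275]
turn u (shift first) [-6.2   0.3  -1.55] shift in target axes [-0.908 -2.2    0.267]
[[-0.18738606 -0.86043577  0.4738531 ]
 [-0.98086457  0.18984897 -0.04315155]
 [-0.05283138 -0.47287172 -0.87954601]] [ 0.88 -0.27 -0.18  2.18 -0.43  0.86 -2.42]
```

```bash
python3 -m pendant '{"xyz":[[0,0,0],[0,0,0],[0,0,0],[0,0,0],[0,0,0],[0,0,0],[0,0,0],[0,0,0],[0,0,0],[0,0,0],[0,0,0],[0,0,0]],"rotation":[[0,0,-1],[0,0,-1],[0,0,-1],[0,0,-1],[0,0,-1],[0,0,-1],[0,0,-1],[0,0,-1],[0,0,-1],[0,0,-1],[0,0,-1],[0,0,-1]],"hand":[0.8,0.8,0.8,0.8,0.8,0.8,0.8,0.8,0.8,0.8,0.8,0.8]}' | grep -E "t:|orie"
python3 -m pendant '{"xyz":[[0,0,0],[0,0,0],[0,0,0],[0,0,0],[0,0,0],[0,0,0],[0,0,0],[0,0,0],[0,0,0],[0,0,0],[0,0,0],[0,0,0]],"rotation":[[0,0,-1],[0,0,-1],[0,0,-1],[0,0,-1],[0,0,-1],[0,0,-1],[0,0,-1],[0,0,-1],[0,0,-1],[0,0,-1],[0,0,-1],[0,0,-1]],"hand":[0.8,0.8,0.8,0.8,0.8,0.8,0.8,0.8,0.8,0.8,0.8,0.8]}' | grep -E "t:|orie"
python3 -m pendant '{"xyz":[[0,0,0],[0,0,0],[0,0,0],[0,0,0],[0,0,0],[0,0,0],[0,0,0],[0,0,0],[0,0,0],[0,0,0],[0,0,0],[0,0,0]],"rotation":[[0,0,-1],[0,0,-1],[0,0,-1],[0,0,-1],[0,0,-1],[0,0,-1],[0,0,-1],[0,0,-1],[0,0,-1],[0,0,-1],[0,0,-1],[0,0,-1]],"hand":[0.8,0.8,0.8,0.8,0.8,0.8,0.8,0.8,0.8,0.8,0.8,0.8]}' | grep -E "t:|orie"
python3 - <<'E'
from h import *
gp=J([0,.02,.055]); Rm=JR@np.c_[[0,1,0],[1,0,0],[0,0,-1]]
to(gp+[0,0,.164+.12],Rm); print(bot.get_obs()["joint_pos"].round(2))
p=bot.camera("top")
b=cv2.resize(p["image"][155:255,245:365],(720,600),interpolation=cv2.INTER_CUBIC); cv2.imwrite("pics/b3.png",b[:,:,::-1])
E
```

```text
t: 12.33
orientation: [-2.801, -0.357, -0.87]
t: 13.33
orientation: [3.022, -0.474, 0.181]
t: 14.33
orientation: [2.684, -0.176, 1.153]
at [ 0.3524 -0.2487  0.3598] shift u [1.518 1.375 1.214]
turn u (shift first) [ 6.03 -1.17 -4.69] shift in target axes [0.894 2.197 0.208]
[ 0.44 -0.28  0.2   2.2  -0.27  0.82  0.32]
```

```bash
python3 -m pendant '{"xyz":[[0.19,0.172,0.152],[0.19,0.172,0.152],[0.19,0.172,0.152],[0.19,0.172,0.152],[0.19,0.172,0.152],[0.19,0.172,0.152],[0.19,0.172,0.152],[0.19,0.172,0.152]],"rotation":[[0,0,0],[0,0,0],[0,0,0],[0,0,0],[0,0,0],[0,0,0],[0,0,0],[0,0,0]],"hand":[0.8,0.8,0.8,0.8,0.8,0.8,0.8,0.8]}' | grep -E "t:|eef|force"
python3 -m pendant '{"xyz":[[0,0,0],[0,0,0],[0,0,0],[0,0,0],[0,0,0],[0,0,0],[0,0,0],[0,0,0]],"rotation":[[0.86,-0.167,-0.67],[0.86,-0.167,-0.67],[0.86,-0.167,-0.67],[0.86,-0.167,-0.67],[0.86,-0.167,-0.67],[0.86,-0.167,-0.67],[0.86,-0.167,-0.67],[0,0,0]],"hand":[0.8,0.8,0.8,0.8,0.8,0.8,0.8,0.8]}'
python3 - <<'E'
from h import *
gp=J([0,.02,.055]); Rm=JR@np.c_[[0,1,0],[1,0,0],[0,0,-1]]
to(gp+[0,0,.164+.12],Rm); print(bot.get_obs()["joint_pos"].round(2))
w=cam("wrist")
im=w["image"].copy()
P=[J([x,y,.067]) for y in (-.1,.055) for x in (-.013,.013)]+[J(turned(-1.68,.045,0,-.033)),J(turned(-1.68,.023,0,.015))]+[J([.065,-.115,.012]),J([.065,.115,.012])]
for u in proj(w,P): cv2.circle(im,tuple(int(v) for v in u),3,(0,0,255),1)
cv2.imwrite("pics/w3.png",cv2.resize(im,(768,576))[:,:,::-1])
E
```

```text
t: 15.05
eef_pos: [0.5802, -0.1764, 0.3386]
ft_force: [-0.4, -1.6, 0.2]
grip_force: 0.0
t: 15.72
eef_pos: [0.5797, -0.1766, 0.3384]
orientation: [-3.139, -0.002, 1.492]
ft_force: [0.2, 0.3, -0.2]
grip_width: 0.797
grip_force: 0.0
at [ 0.5797 -0.1766  0.3384] shift u [ 0.003 -0.015 -0.006]
turn u (shift first) [-0.03 -0.02 -0.04] shift in target axes [ 0.003 -0.015 -0.006]
[ 0.27  0.27 -0.02  1.65  0.01  1.22  0.17]
```

View pics/w3.png

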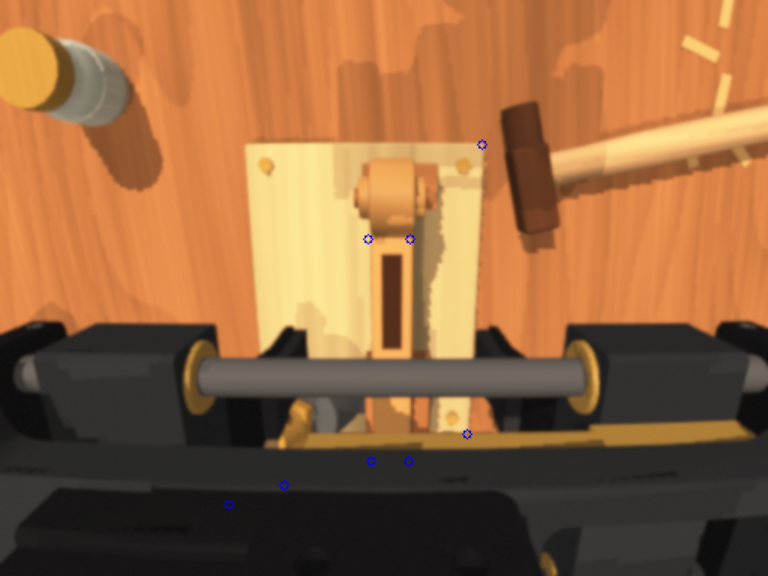

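```bash
python3 - <<'E'
from h import *
s=bot.camera("scene"); t=bot.camera("top")
a=cv2.resize(s["image"][130:230,170:290],(480,400),interpolation=cv2.INTER_CUBIC)
b3=cv2.imread("pics/b3.png")[:,:,::-1]; b3=cv2.resize(b3,(480,400))
c=cv2.imread("pics/w3.png")[330:450,230:400,::-1]; c=cv2.resize(c,(283,200))
im=np.zeros((600,800,3),np.uint8); im[:400,:400]=a[:,40:440]; im[:400,400:]=b3[:,80:480]; im[400:,:283]=c
cv2.imwrite("pics/mix.png",im[:,:,::-1])
w=cam("wrist"); print([(JR.T@(x-JO)).round(3) for x in onz(w,[[200,272],[200,290]],.06)])
E
```

```text
[array([-0.062, -0.063,  0.06 ]), array([-0.064, -0.084,  0.06 ])]
```

View pics/mix.png

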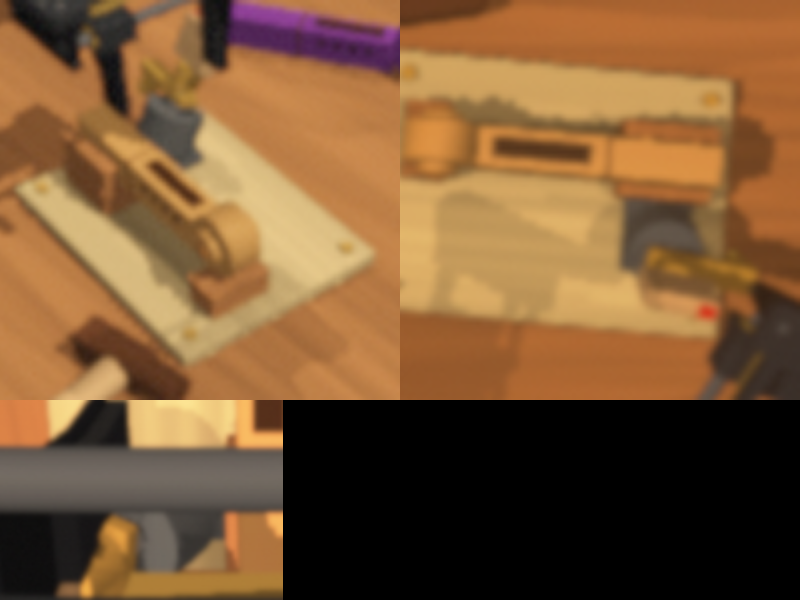

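```bash
python3 -m pendant '{"xyz":[[0,0,0.2],[0,0,0.2],[0,0,0.2],[0,0,0.2],[0,0,0.2],[0,0,0.18],[0,0,0]],"rotation":[[0,0,0],[0,0,0],[0,0,0],[0,0,0],[0,0,0],[0,0,0],[0,0,0]],"hand":[0.8,0.8,0.8,0.8,0.8,0.8,0.8]}'
python3 -m pendant '{"xyz":[[0,0,0],[0,0,0],[0,0,0],[0,0,0],[0,0,0],[0,0,0],[0,0,0],[0,0,0],[0,0,0],[0,0,0]],"rotation":[[0,0,0],[0,0,0],[0,0,0],[0,0,0],[0,0,0],[0,0,0],[0,0,0],[0,0,0],[0,0,0],[0,0,0]],"hand":[0.2,0.2,0.2,0.2,0.2,0.2,0.2,0.2,0.2,0.2]}' 25
```

```text
t: 16.5
eef_pos: [0.577, -0.1763, 0.2169]
orientation: [-3.136, -0.003, 1.49]
ft_force: [-1.3, 0.3, -0.5]
grip_width: 0.799
grip_force: 0.0
t: 17.33
eef_pos: [0.5792, -0.1766, 0.2208]
orientation: [3.141, -0.002, 1.492]
ft_force: [-0.1, 0.3, 1.8]
grip_width: 0.299
grip_force: 25.0
```

```bash
python3 -m pendant '{"xyz":[[0,0,-0.05],[0,0,-0.1],[0,0,-0.15],[0,0,-0.2],[0,0,-0.2],[0,0,-0.2],[0,0,-0.2],[0,0,-0.2],[0,0,-0.1],[0,0,0]],"rotation":[[0,0,0],[0,0,0],[0,0,0],[0,0,0],[0,0,0],[0,0,0],[0,0,0],[0,0,0],[0,0,0],[0,0,0]],"hand":[0.2,0.2,0.2,0.2,0.2,0.2,0.2,0.2,0.2,0.2]}' 25
python3 - <<'E'
from h import *
t=cam("top"); h=cv2.cvtColor(t["image"],cv2.COLOR_RGB2HSV)
m=cv2.inRange(h,(55,90,20),(85,255,200)); m[:, 230:]=0
c=max(cv2.findContours(m,cv2.RETR_EXTERNAL,cv2.CHAIN_APPROX_NONE)[0],key=cv2.contourArea)[:,0]
X=onz(t,c,.006)[:,:2]; r=cv2.minAreaRect((X*1000).astype(np.float32)); print(r, c.min(0),c.max(0))
b=cv2.boxPoints(r); print(b)
q=t["image"][120:260,80:360]; cv2.imwrite("pics/t4.png",cv2.resize(q,(784,392),interpolation=cv2.INTER_CUBIC)[:,:,::-1])
E
```

```text
t: 18.17
eef_pos: [0.5798, -0.177, 0.364]
orientation: [3.136, -0.001, 1.491]
ft_force: [0.6, -0.4, -1.0]
grip_width: 0.298
grip_force: 25.0
((638.3404541015625, 223.47146606445312), (136.07034301757812, 236.69525146484375), 7.942892074584961) [ 98 141] [189 201]
[[554.604    331.2822  ]
 [587.312     96.85773 ]
 [722.0769   115.660736]
 [689.3689   350.0852  ]]
```

View pics/t4.png

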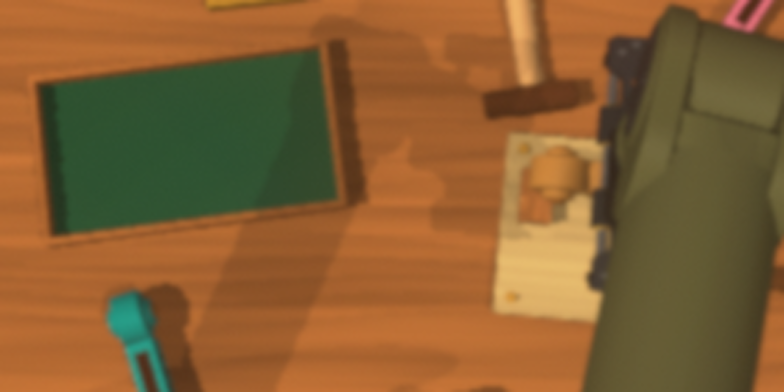

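```bash
cat >> h.py <<'E'
E
python3 - <<'E'
from h import *
t=cam("top"); c=np.array([[30,82],[328,40],[347,205],[50,243]])/2.8+[80,120]
X=onz(t,c,.024)[:,:2]; f=jigfit(X,[[.08,.14],[.08,-.14],[-.08,-.14],[-.08,.14]]); print(X.round(3),f)
a=.5*(f[1]+np.radians(7.94)); c0=f[0]; Rt=Ro.from_euler('z',a).as_matrix()
# neck slid? TCP sits at neck (0.001,.02)
P=np.r_[c0,0]+Rt@[0,.02,0]; print(P,a)
Rm=Rt@np.c_[[0,1,0],[1,0,0],[0,0,-1]]
to([P[0],P[1],.36],Rm); print(bot.get_obs()["joint_pos"].round(2))
E
```

```text
[[0.691 0.361]
 [0.734 0.084]
 [0.578 0.064]
 [0.54  0.336]] (array([0.63570407, 0.21137514]), np.float64(0.14738166629626936), np.float64(0.004240096682797456))
[0.6328542  0.23117106 0.        ] 0.14298040445230958
at [ 0.5789 -0.1768  0.3603] shift u [4.109 0.215 0.01 ]
turn u (shift first) [ 0.   -0.02 -2.78] shift in target axes [3.961e+00 1.115e+00 3.000e-03]
[ 0.27  0.25 -0.02  1.63  0.    1.26  0.17]
```

```bash
python3 -m pendant '{"xyz":[[0.1,0,0],[0.18,0.013,0],[0.25,0.013,0],[0.25,0.013,0],[0.25,0.013,0],[0.25,0.013,0],[0.25,0.013,0],[0.25,0.013,0],[0.25,0.013,0],[0.25,0.013,0],[0.25,0.013,0],[0.25,0.013,0]],"rotation":[[0,0,0],[0,0,0],[0,0,0],[0,0,0],[0,0,0],[0,0,0],[0,0,0],[0,0,0],[0,0,0],[0,0,0],[0,0,0],[0,0,0]],"hand":[0.2,0.2,0.2,0.2,0.2,0.2,0.2,0.2,0.2,0.2,0.2,0.2]}'
python3 -m pendant '{"xyz":[[0.25,0.013,0],[0.25,0.013,0],[0.25,0.013,0],[0.25,0.013,0],[0.2,0.013,0],[0.13,0.013,0],[0,0,0],[0,0,0],[0,0,0],[0,0,0],[0,0,0],[0,0,0]],"rotation":[[0,0,0],[0,0,0],[0,0,0],[0,0,0],[0,0,0],[0,0,0],[0,0,-0.5],[0,0,-0.7],[0,0,-0.7],[0,0,-0.6],[0,0,-0.3],[0,0,0]],"hand":[0.2,0.2,0.2,0.2,0.2,0.2,0.2,0.2,0.2,0.2,0.2,0.2]}'
python3 - <<'E'
from h import *
a=.143; Rt=Ro.from_euler('z',a).as_matrix(); Rm=Rt@np.c_[[0,1,0],[1,0,0],[0,0,-1]]
to([.633,.231,.164+.027],Rm)
w=cam("wrist"); im=w["image"].copy()
P=[np.array([.6357,.2114,0])+Rt@[x,y,z] for x,y,z in [(.08,.14,.024),(-.08,.14,.024),(.074,-.134,.006),(-.074,-.134,.006)]]
for u in proj(w,P): cv2.circle(im,tuple(int(v) for v in u),3,(255,0,255),1)
cv2.imwrite("pics/w5.png",cv2.resize(im,(512,384))[:,:,::-1])
E
```

```text
t: 19.27
eef_pos: [0.6147, 0.1013, 0.3591]
orientation: [-3.139, -0.001, 1.492]
ft_force: [0.9, 0.6, -0.9]
grip_width: 0.294
grip_force: 25.0
t: 20.27
eef_pos: [0.6334, 0.231, 0.3602]
orientation: [-3.14, -0.001, 1.715]
ft_force: [-0.0, -0.3, 0.2]
grip_width: 0.297
grip_force: 25.0
at [0.6334 0.231  0.3602] shift u [-1.000e-03 -2.000e-03  1.692e+00]
turn u (shift first) [-0.02 -0.01  0.02] shift in target axes [ 1.000e-03 -4.000e-03  1.692e+00]
```

View pics/w5.png

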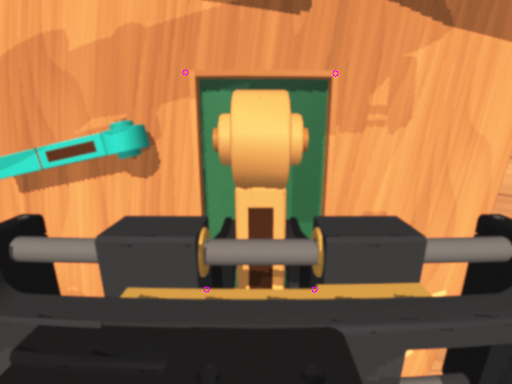

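```bash
python3 -m pendant '{"xyz":[[0,0,0.12],[0,0,0.2],[0,0,0.25],[0,0,0.25],[0,0,0.25],[0,0,0.2],[0,0,0.15],[0,0,0.1],[0,0,0.06],[0,0,0.05],[0,0,0.03],[0,0,0]],"rotation":[[0,0,0],[0,0,0],[0,0,0],[0,0,0],[0,0,0],[0,0,0],[0,0,0],[0,0,0],[0,0,0],[0,0,0],[0,0,0],[0,0,0]],"hand":[0.2,0.2,0.2,0.2,0.2,0.2,0.2,0.2,0.2,0.2,0.2,0.2]}'
python3 -m pendant '{"xyz":[[0,0,0],[0,0,0.01],[0,0,0]],"rotation":[[0,0,0],[0,0,0],[0,0,0]],"hand":[0.2,0.2,0.2]}'
```

```text
t: 21.32
eef_pos: [0.6338, 0.2314, 0.1952]
orientation: [3.141, -0.002, 1.715]
ft_force: [-0.2, 0.0, -1.2]
grip_width: 0.297
grip_force: 25.0
t: 21.57
eef_pos: [0.634, 0.2315, 0.1949]
orientation: [3.14, -0.002, 1.715]
ft_force: [0.7, -0.3, -2.4]
grip_width: 0.297
grip_force: 25.0
```

```bash
for i in 1 2 3; do python3 -m pendant '{"xyz":[[0,0,0.01],[0,0,0],[0,0,0]],"rotation":[[0,0,0],[0,0,0],[0,0,0]],"hand":[0.2,0.2,0.2]}' | grep -E "eef|ft_"; done
```

```text
eef_pos: [0.6337, 0.2314, 0.1933]
ft_force: [0.3, -0.4, -1.2]
eef_pos: [0.6337, 0.2314, 0.1921]
ft_force: [-0.6, 0.7, -1.4]
eef_pos: [0.6338, 0.2314, 0.1918]
ft_force: [-2.4, -1.4, 3.2]
```

```bash
python3 -m pendant '{"xyz":[[0,0,0.005],[0,0,0],[0,0,0],[0,0,0],[0,0,0],[0,0,0],[0,0,0],[0,0,0]],"rotation":[[0,0,0],[0,0,0],[0,0,0],[0,0,0],[0,0,0],[0,0,0],[0,0,0],[0,0,0]],"hand":[0.2,0.2,0.35,0.45,0.55,0.55,0.55,0.55]}'
python3 -m pendant '{"xyz":[[0,0,-0.05],[0,0,-0.1],[0,0,-0.2],[0,0,-0.3],[0,0,-0.3],[0,0,-0.3],[0,0,-0.2],[-0.3,0,0],[-0.3,0,0],[-0.3,0,0],[-0.2,0,0],[0,0,0]],"rotation":[[0,0,0],[0,0,0],[0,0,0],[0,0,0],[0,0,0],[0,0,0],[0,0,0],[0,0,0],[0,0,0],[0,0,0],[0,0,0],[0,0,0]],"hand":[0.55,0.55,0.55,0.55,0.55,0.55,0.55,0.55,0.55,0.55,0.55,0.55]}'
python3 - <<'E'
from h import *
s=cam("scene"); t=cam("top")
for th in ["neck","varnish_jar","mallet","thumb_plane","tray"]: print(th,[(np.round(d["xyz"],3).tolist(),round(d["confidence"],2)) for d in bot.find_in(t,th)][:4])
im=np.r_[cv2.resize(s["image"][110:350,80:400],(400,300)),cv2.resize(t["image"][60:300,80:400],(400,300))]
cv2.imwrite("pics/end.png",im[:,:,::-1])
E
```

```text
t: 22.98
eef_pos: [0.6337, 0.2314, 0.1905]
orientation: [3.141, -0.002, 1.716]
ft_force: [-0.7, 0.1, -0.5]
grip_width: 0.54
grip_force: 0.0
t: 23.98
eef_pos: [0.6508, 0.1152, 0.3368]
orientation: [3.14, 0.003, 1.707]
ft_force: [-0.1, -0.0, 0.4]
grip_width: 0.549
grip_force: 0.0
neck [([0.316, -0.276, 0.029], 0.97), ([0.782, -0.319, 0.028], 0.78), ([0.401, 0.229, 0.029], 0.67), ([0.623, 0.283, 0.04], 0.64)]
varnish_jar [([0.377, -0.02, 0.07], 0.81)]
mallet [([0.739, -0.102, 0.027], 0.92), ([0.629, 0.283, 0.041], 0.64)]
thumb_plane [([0.789, 0.112, 0.019], 0.62), ([0.498, -0.269, 0.097], 0.49)]
tray [([0.631, 0.297, 0.009], 0.94)]
```

View pics/end.png

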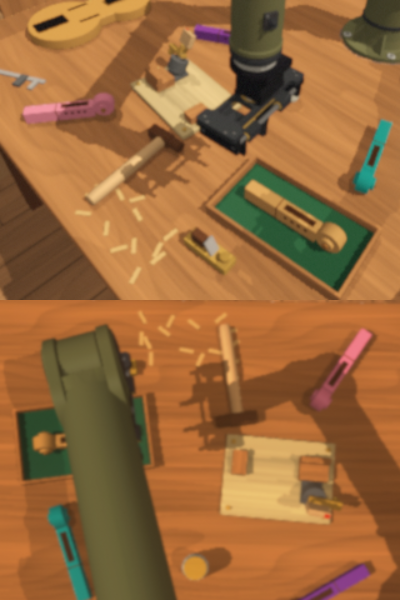

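The final picture shows the neck flat and upright on the felt (scene crop, about (295,215)). The dog is swung aside, and the jar, mallet and plane are where they started.

```bash
python3 -c "
from workcell import bot
print(bot.hand_in())"
```

```text
the job is handed in; nothing more can be done
None
```

The job is handed in at about 24 s: I turned the clamp by its wing about 1.7 rad in the direction it gave, so the dog swung clear. The neck now lies flat and right way up in the felt tray, and I saw no sign that the jar, mallet or plane had moved.

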